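# Clamp a plaster blank with the cam lever, home to its stop screw

### The job

Clamp the square plaster blank on the carving board: lay it flat between cam and sprung jaw, slid up against the jaw and the low side fence, and let go of it. Then swing the lever with the red knob through its quarter turn until it sits firmly against the brass stop screw, without forcing the screw, and leave it there with the blank held tight. Leave the other things on the bench alone.

Things in the scene. Friction and masses are not known exactly. Their poses are not given: they have to be found in the camera images.
- clamp_board: Plywood carving board with a cam clamp, 230 (x) x 200 (y) mm, fixed to the bench, yawed up to 0.3 rad; its top face is 20 mm above the bench. Origin: centre of its underside; x points away from the robot, y to the robot's left, z up. Board coordinates below are mm in this frame. The stop screw's bracket, x 24 to 42, y -81 to -59, rises 30 mm above the top face.
- jaw_face (a point): centre of the foot of the sprung jaw's face, at x 67, y 6 on the board's top face. The jaw (aluminium, black rubber face looking to -x) is 70 mm wide along y and 19 mm high; two springs, 26 N/mm in all, let it give up to 7 mm towards +x.
- fence_face (a point): middle of the foot of the side fence's face, at x 43, y 30 on the board's top face. The fence is a low fixed aluminium bar, only 8 mm high, x 20 to 66, y 30 to 42; its face looks to the board's -y.
- cam_lever: Cam lever; origin on its upright pivot (board x -5, y 0) at the board's top face. Its own -x axis points along the lever to the knob. Yaw 0 relative to the board = open, pointing to the board's -x, towards the robot; it starts at 0 to 0.15 rad, turns anticlockwise seen from above, and meets the stop screw at 1.41 to 1.73 rad, pointing to the board's -y. It stays where it is left.
- cam_top (a point): pivot axis at the top of the black eccentric disc under the lever: 20 mm radius, 1 to 14 mm above the board, centre 8 mm off the pivot. Turning pushes the blank to the jaw (+x) and drags it to the fence (+y). It meets the blank after about 0.8 to 1 rad; from there the lever moves with 3 to 9 N at the knob and may stick up to 13 N before slipping on, so stiffness alone is not the stop.
- knob (a point): point on the axis of the upright red knob at the lever's end, 95 mm from the pivot and 41 mm above the board's top face. The knob is tapered, about 19 mm in diameter here (14 at the foot, 21 near the top), and spans 24 to 58 mm above the board's top face. Push it from the side or pinch it. The steel bar below, 14 mm wide, 16 to 24 mm above the top face, ends 5 mm beyond the axis.
- stop_face (a point): Point on the side of the lever's bar, 70 mm from the pivot and 20 mm above the board's top face, that meets the tip of the stop screw. Firmly home means that it bears on the screw with 6 N or more for a moment; over 25 N forces the screw. A push at the knob arrives here 1.36 times as large, less the cam's resistance: 15 to 17 N square on the knob is right, and the cam alone never holds that.
- stop_bracket: Aluminium bracket, 18 (x) x 22 (y) x 30 mm, that holds the brass stop screw. Origin: centre of its foot, at x 33, y -70 on the board's top face. The screw, 8 mm thick, runs along x 20 mm above the top face; its rounded tip looks to -x and stops the lever. It is set anew each time (tip at x -9 to 13 in the board's frame, to be seen or felt) and keeps its setting in use.
- nest (a point): where the blank's origin lies when it touches the unloaded jaw and the fence: on the board's top face at x 43, y 6. With the lever open the blank has 4 to 5 mm of play in x between cam and jaw. Clamped it lies up to 4 mm nearer the jaw.
- square_blank: The square plaster blank, off-white, 48 x 48 mm at the foot, sides drafted to about 43 mm at the top, 20 mm high, about 60 g, flat on the bench among two other blanks. Origin: centre of its underside, z up; x and y along its sides. Any of its four sides may face the jaw.
- oblong_blank: oblong plaster blank, 40 x 55 x 16 mm; not the one to clamp; a bystander, to be left where it lies
- narrow_blank: narrow plaster blank, 30 x 60 x 14 mm; not the one to clamp; a bystander, to be left where it lies
- loop_tool_a: wooden clay loop tool, 169 mm long, lying between the robot and the turntable; a bystander, to be left where it lies
- loop_tool_b: second wooden clay loop tool, 154 mm long, beside the first; a bystander, to be left where it lies
- marker: white marker pen with red cap, 135 mm long, lying between the robot and the turntable; a bystander, to be left where it lies

How it is judged:
On the way, in this order (a step that is already met when the one before it is completed fails the run):
1. the square blank lies flat in the nest, against the sprung jaw and the side fence (x of square_blank in the frame of nest between -0.0025 and 0.0025 m and y of square_blank in the frame of nest between -0.0025 and 0.0025 m and z of square_blank in the frame of nest below 0.002 m and angle between square_blank's own z axis and vertical below 0.06 rad and (angle between the x axis of square_blank and the x axis of clamp_board, either way round below 0.07 rad or angle between the x axis of square_blank and the y axis of clamp_board, either way round below 0.07 rad) and contact force between the fingers and square_blank below 0.2 N), for 0.2 s.
2. the lever bears firmly on the stop screw (6 N or more) with the blank in the nest (x of square_blank in the frame of nest between -0.0025 and 0.006 m and y of square_blank in the frame of nest between -0.0025 and 0.0025 m and z of square_blank in the frame of nest below 0.002 m and angle between square_blank's own z axis and vertical below 0.06 rad and (angle between the x axis of square_blank and the x axis of clamp_board, either way round below 0.07 rad or angle between the x axis of square_blank and the y axis of clamp_board, either way round below 0.07 rad) and contact force between cam_lever and stop_bracket above 6 N), for 0.15 s.
At the end, for the whole second after the job is handed in: The square blank lies flat and square in the nest (2.5 mm sideways; 2.5 mm short of the free jaw face to 6 mm into its springs; 0.07 rad), the cam presses it with over 20 N, the lever is left closed (its stop face no more than 45 mm before the bracket's middle); all at rest and let go (x of square_blank in the frame of nest between -0.0025 and 0.006 m and y of square_blank in the frame of nest between -0.0025 and 0.0025 m and z of square_blank in the frame of nest below 0.002 m and angle between square_blank's own z axis and vertical below 0.06 rad and (angle between the x axis of square_blank and the x axis of clamp_board, either way round below 0.07 rad or angle between the x axis of square_blank and the y axis of clamp_board, either way round below 0.07 rad) and x of stop_face in the frame of stop_bracket above -0.045 m and contact force between cam_lever and square_blank above 20 N and angular speed of cam_lever below 0.05 rad/s and linear speed of square_blank below 0.01 m/s); the robot touches nothing.
It fails at once if the lever is forced against the stop screw with more than 25 N (contact force between cam_lever and stop_bracket above 25 N).
It fails at once if a bystander is moved by more than 15 mm (distance of any of oblong_blank, narrow_blank, loop_tool_a, loop_tool_b, marker from where it was at the start of the episode above 0.015 m).
It also fails if it takes over 72 s, if anything falls off the work surface, if the arm or the gripper's body presses on something with over 40 N, if the wrist force passes 120 N, or if a joint passes its speed limit or range.

### The arm

A 6-joint arm with a two-finger parallel gripper is mounted at the origin on a cart in front of the work surface, level with it; the furniture and walls round the work are solid. World frame = base frame: x ahead of the robot, y to its left, z up, the work surface at z = 0. Lengths are in m, angles in rad, forces in N, time in s.
With the tool pointing down it reaches from about 0.35 to 0.975 m from the base axis. Payload 4.9 kg.
Tool frame: the origin (TCP) lies at the very end of the fingers, on their centre line; the grasp point (between the pads) lies 19 mm behind it; z points along the fingers, y is the direction in which the jaws open and shut (so a half turn about z gives the same grasp; the last joint's range is limited). The gripper opens to 85 mm and grips with 20 to 120 N. Pads are 22 mm wide; open, the fingers measure 114 mm over their backs; the gripper's body (76 mm by 85 mm) begins 54 mm behind the grasp point. The pads swing forward as they close: fully open they stand 13 mm farther back than shut.
Start: joints at [-1.299, 0.053, 1.613, -0, 1.476, -0.119], TCP at [0.238, -0.578, 0.231] pointing down, gripper open.
Joint ranges: [-3.01, 3.01], [-1.01, 2.22], [0.06, 2.58], [-1.02, 4.17], [0.09, 2.62], [-3.14, 3.14]. Speed limits (rad/s): [2.57, 2.57, 3.14, 3.14, 3.14, 3.14].

### API

Orientations are given as a unit quaternion [w, x, y, z].
In Python, from plant import state, grab_frame, camera_model, job_done, search_frame, masks_of, place_of gives the robot as it stands.
- The arm moves only by the tool drive_tool, never from a script. Its argument "series" is a list of rows, each a list of 2 entries, a list of its own where there are three numbers: the shift along the world's x, y, z in m, then the turn, a rotation vector about the world's x, y, z in degrees. A call has 1 to 8 rows; each row is the pose to reach, as a shift and turn from the pose commanded when the call began; what a row does not reach only later rows make up. A row lasts 1/10 s, in which the tool goes at most 50 mm and 8.59 degrees, less where a joint would pass 70% of its speed; a pose out of reach is approached as far as the arm can. A call with a gripper value outside its range is refused whole. "fingers" is the closure, from -1 (fully open) to 1 (shut), so that 0 is half open, set as the call begins (left out, the last holds). The fingers move at their own pace and stop on an object; the grip force is fixed at half the most. Time passes only in rows, so rows that repeat a pose let the fingers close. It gives the time, the measured TCP pose, the force and the opening at its end, in the units of the state.
- state(): the state, without advancing time (a new reading comes with each control period).
- grab_frame(name): name is "scene" or "top"; returns the picture (420x560x3 uint8, red, green, blue); there is no depth.
- camera_model(name): a dict with "fovy" (degrees; the focal length in pixels is half the picture's height over the tangent of half this angle, whatever the lens; pixels are square), "cx", "cy" (the principal point, pixels), "D" ([k1, k2, p1, p2, k3] as OpenCV has them; the pictures are not rectified), "rvec" (rotation vector, rad) and "tvec" (3), from world to camera coordinates, as OpenCV has them. Camera axes: x right, y down, z forward; pixel columns grow to the right and rows downward; lengths in m; the calibration is good to about 2 mm. A picture is of the moment at which its call begins. camera_model takes no time and is no camera call.
- job_done(): hands the job in, once; it reports no verdict.
Trained networks look in the newest picture that a camera, given by its name, has taken for a name from the list of things; names that differ only in an ending like _2 or _b are one class to them, and where a whole thing is asked for, a point or a joint stands for the part that bears it (a point fixed in the world has none). Each returns a list of dicts, best first, with "confidence" (0 to 1); they miss things now and then, are a little off and sometimes report something else, mostly with a low value. They report only what shows in the picture. A call takes as long as a camera call.
- search_frame(camera, name): "location" ([x, y, z] in m, in world coordinates, good to about 4 mm: the middle of the surface that is visible of it).
- masks_of(camera, name): "pixels" (420x560 bool, what is visible of it).
- place_of(camera, name): "location" ([x, y, z] in m, in world coordinates, good to about 4 mm: a listed point, or the origin of a listed thing).
The state is a dict: "time": time; "joint_pos": joint angles; "joint_vel": joint speeds; "joint_efforts": joint torques, N m; "tool_pos": TCP position; "tool_rot": TCP orientation; "contact_force": force on the tool from outside, world axes, zero at the start; "ft_torque": the same for the moment, N m; "gripper_width": opening from 0.0 (shut) to 1.0 (fully open).
Only numpy, scipy, OpenCV 4.12 (cv2) and the standard library are available. Lean on these libraries where they do the work, as an engineer would, in place of code of your own. Each camera call takes 0.05 s, during which the arm holds its last target.

## Working session

There is one attempt and no reset: what is moved stays moved. The work goes in short steps, Python scripts to look and compute and a tool call to move; the robot and the scene stay as the last step left them, time stands still between calls to the robot, and variables do not carry over. Pictures are saved under pics/ and viewed, and the job is handed in when it is done.

Besides the shell and the picture viewer there is one more tool, called as a command line: name --argument value ..., lists and objects as JSON in quotes. drive_tool: Moves the arm, as the interface text tells. Its arguments: {"type":"object","properties":{"series":{"type":"array","items":{"type":"array"}},"fingers":{"type":"number"}},"required":["series"]}

```bash
mkdir -p pics; ls
python3 - <<'E'
from plant import *
import cv2
s=state();print({k:s[k] for k in ('time','tool_pos','tool_rot','contact_force','gripper_width')})
for c in('scene','top'):
    f=grab_frame(c);cv2.imwrite(f'pics/{c}0.png',f[...,::-1]);print(c,camera_model(c))
    for n in('clamp_board','jaw_face','fence_face','cam_lever','knob','stop_face','stop_bracket','nest','square_blank','oblong_blank','narrow_blank'):
        try: print(n,[(round(d['confidence'],2),[round(float(v),4) for v in d['location']]) for d in place_of(c,n)][:3])
        except Exception as e: print(n,e)
print(state()['time'])
E
```

```text
pics
{'time': 0.0, 'tool_pos': array([ 0.23790984, -0.57725943,  0.23003874]), 'tool_rot': array([-1.04734912e-03,  9.80968381e-01,  1.94164702e-01, -8.18713783e-05]), 'contact_force': array([0.4260646 , 0.11532716, 0.13235688]), 'gripper_width': 0.9982279640358299}
scene {'fovy': 53.649793395293955, 'cx': 273.7801297769446, 'cy': 210.7410229145162, 'D': array([-0.10909089,  0.        ,  0.        ,  0.        ,  0.        ]), 'rvec': array([ 1.12109357, -2.37914039,  1.02088043]), 'tvec': array([0.30748638, 0.33336185, 0.95714316])}
clamp_board [(0.58, [0.5799, 0.2434, -0.0058])]
jaw_face [(0.72, [0.6019, -0.2369, 0.0196]), (0.51, [0.4387, 0.0528, 0.0014])]
fence_face [(0.72, [0.5736, -0.2149, 0.0181])]
cam_lever []
knob []
stop_face [(0.56, [0.4612, -0.2661, 0.0414])]
stop_bracket [(0.46, [0.5729, -0.3185, 0.0222])]
nest [(0.87, [0.5794, -0.239, 0.0173])]
square_blank [(0.66, [0.4813, 0.1992, -0.0007]), (0.22, [0.5723, -0.2169, 0.0202])]
oblong_blank [(0.49, [0.5793, 0.2428, -0.0003])]
narrow_blank [(0.58, [0.478, 0.3083, 0.0009]), (0.28, [0.5728, -0.315, 0.0202])]
top {'fovy': 50.
[... 337 characters left out ...]
 0.0142])]
fence_face [(0.72, [0.5732, -0.2119, 0.0202])]
cam_lever [(0.55, [0.5295, -0.2549, 0.0218])]
knob [(0.66, [0.4362, -0.2634, 0.0601]), (0.6, [0.4988, 0.0459, -0.0017]), (0.55, [0.5746, -0.3149, 0.0197])]
stop_face [(0.9, [0.4641, -0.2646, 0.0432])]
stop_bracket [(0.69, [0.5721, -0.3132, 0.0197]), (0.34, [0.4373, 0.0501, 0.002]), (0.27, [0.5302, -0.2543, 0.0236])]
nest [(0.96, [0.5747, -0.2392, 0.0159])]
square_blank [(0.57, [0.4793, 0.1991, -0.0008]), (0.21, [0.5284, -0.2491, 0.0344])]
oblong_blank [(0.76, [0.5751, 0.242, 0.003]), (0.7, [0.4654, -0.2649, 0.0386]), (0.61, [0.4773, 0.1991, 0.0019])]
narrow_blank [(0.69, [0.4787, 0.3063, 0.0031]), (0.43, [0.574, -0.2134, 0.0187])]
1.2
```

View pics/scene0.png

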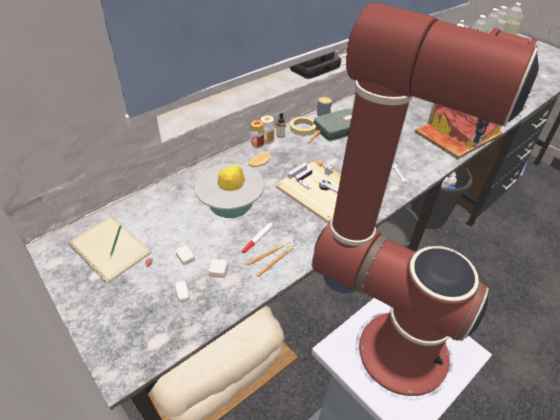

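View pics/top0.png

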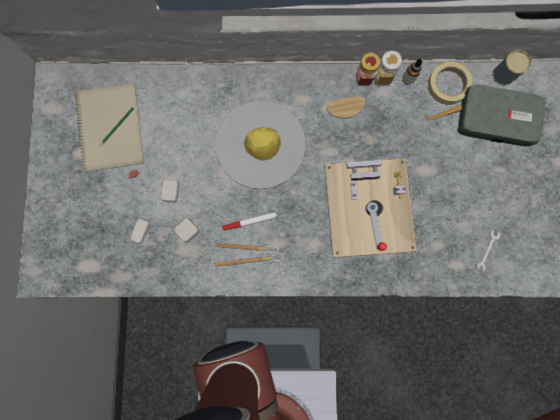

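The top picture shows the board around (370,208), the red knob at (382,246), the square blank at (186,230), the oblong at (170,190) and the narrow one at (140,231). Next I'll enlarge and fit the poses.

```bash
cat > h.py <<'E'
import numpy as np,cv2
from plant import *
def K(c):
    m=camera_model(c);f=210/np.tan(np.radians(m['fovy'])/2)
    return np.array([[f,0,m['cx']],[0,f,m['cy']],[0,0,1]]),m
def proj(c,P):
    k,m=K(c);return cv2.projectPoints(np.asarray(P,float).reshape(-1,3),m['rvec'],m['tvec'],k,m['D'])[0].reshape(-1,2)
def unproj(c,uv,z):
    k,m=K(c);u=cv2.undistortPoints(np.asarray(uv,float).reshape(-1,1,2),k,m['D']).reshape(-1,2)
    R=cv2.Rodrigues(m['rvec'])[0];d=np.c_[u,np.ones(len(u))]@R;o=-R.T@np.ravel(m['tvec'])
    return o+d*((z-o[2])/d[:,2])[:,None]
def B(pose,P):
    x,y,t=pose;P=np.asarray(P,float).reshape(-1,3)/1000;c,s=np.cos(t),np.sin(t)
    return np.c_[x+c*P[:,0]-s*P[:,1],y+s*P[:,0]+c*P[:,1],P[:,2]]
def crop(c,f,u0,v0,w,h,k,name):
    cv2.imwrite('pics/'+name,cv2.resize(f[v0:v0+h,u0:u0+w,::-1],None,fx=k,fy=k,interpolation=cv2.INTER_CUBIC))
E
python3 - <<'E'
from h import *
f=cv2.imread('pics/top0.png')[...,::-1]
crop('top',f,310,150,120,120,5,'c1.png');crop('top',f,120,170,100,80,7,'c2.png')
E
```

```text
(no output)
```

View pics/c1.png

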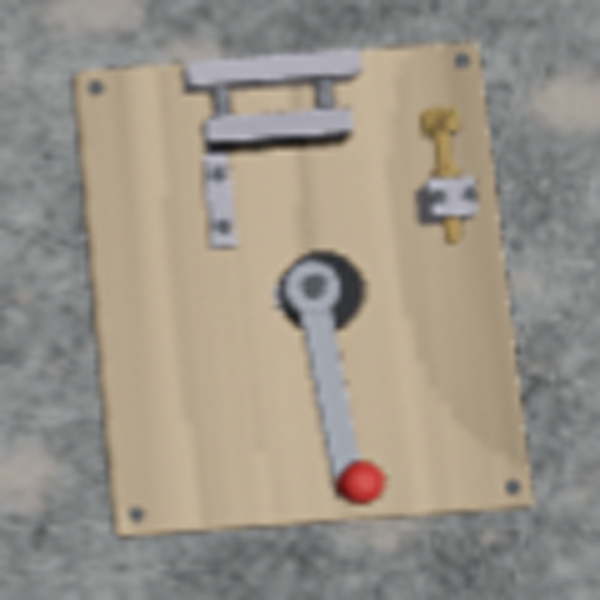

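View pics/c2.png

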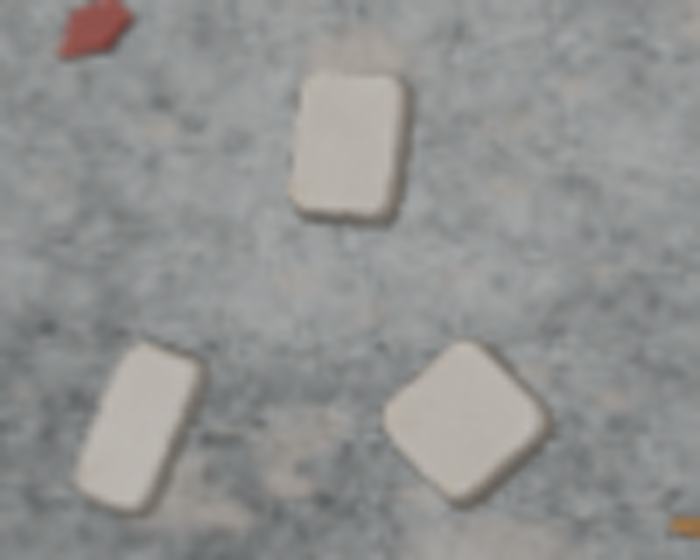

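Run:
```python
from h import *
from scipy.optimize import least_squares
def px(P,u0,v0,k):return (np.asarray(P,float)+.5)/k-.5+[u0,v0]
corn=px([(77,73),(478,43),(530,504),(118,534)],310,150,5)
M=np.array([(115,100,20),(115,-100,20),(-115,-100,20),(-115,100,20)])
extra=px([(313,287),(441,241)],310,150,5)
r=least_squares(lambda p:(proj('top',B(p,M))-corn).ravel(),[.534,-.249,0])
p=r.x;print('board',p,'res px',r.fun.round(2))
print('check pivot', (unproj('top',px([(313,287)],310,150,5),.046)[0]), B(p,[(-5,0,46)]))
q=lambda P,z:[(B((0,0,-p[2]),(unproj('top',[x],z/1000)[0]-[p[0],p[1],0])*1000)[0]*1000).round(1) for x in px(P,310,150,5)]
print('knob top ctr',q([(361,482)],78)); print('screw tip?',q([(455,243),(447,108)],40))
print('fence corners',q([(205,153),(228,153),(238,245),(211,248)],28))
print('jaw corners bottom edge',q([(207,145),(350,135)],20),q([(207,143),(351,133)],39))
print('pivot',q([(313,287)],46),'nest',B(p,[(43,6,20)]),'bracket',B(p,[(33,-70,20)]))
kn=unproj('top',px([(361,482)],310,150,5),.078)[0];pv=B(p,[(-5,0,0)])[0];d=kn-pv;print('lever angle rel',np.arctan2(-d[1],-d[0])-p[2],np.hypot(*d[:2]))
f=cv2.imread('pics/top0.png')[...,::-1]; fs=cv2.imread('pics/scene0.png')[...,::-1]
for c in('top','scene'):
    ff=grab_frame(c)
    for m in masks_of(c,'square_blank')[:3]:
        k=m['pixels'].astype(np.uint8);ct=max(cv2.findContours(k,0,1)[0],key=cv2.contourArea)[:,0]
        for z in(.0,.02,):
            w=unproj(c,ct,z);r=cv2.minAreaRect((w[:,:2]*1000).astype(np.float32));print(c,round(m['confidence'],2),z,r,k.sum())
```

```text
board [ 0.53252038 -0.24693607  0.06838482] res px [-0.71 -0.78  0.32 -0.67  0.97  0.78 -0.62  0.53]
check pivot [ 0.52743854 -0.2480441   0.046     ] [[ 0.52753207 -0.24727772  0.046     ]]
knob top ctr [array([-99.7,  -6.2,  78. ])]
screw tip? [array([ 12. , -71.3,  40. ]), array([ 77.7, -74.7,  40. ])]
fence corners [array([66.6, 40.8, 28. ]), array([65.8, 29.7, 28. ]), array([20.3, 29.2, 28. ]), array([19.7, 42.3, 28. ])]
jaw corners bottom edge [array([72.1, 38.1, 20. ]), array([ 72., -32.,  20.])] [array([69.3, 41.3, 39. ]), array([ 69.1, -28. ,  39. ])]
pivot [array([-5.1, -0.8, 46. ])] nest [[ 0.57500988 -0.23801183  0.02      ]] bracket [[ 0.57022645 -0.31451751  0.02      ]]
lever angle rel 0.06502218755043482 0.09490593679458612
top 0.61 0.0 ((479.71771240234375, 199.48414611816406), (47.76520919799805, 46.255245208740234), 45.70613479614258) 355
top 0.61 0.02 ((477.7651672363281, 195.19305419921875), (46.88511276245117, 45.402767181396484), 45.709678649902344) 355
scene 0.51 0.0 ((485.0107421875, 195.78756713867188), (46.76367950439453, 58.73143768310547), 51.04936218261719) 275
scene 0.51 0.02 ((470.9941101074219, 203.4334716796875), (45.72406005859375, 57.42576217651367), 51.04926681518555) 275
```

drive_tool --series '[[[0.014,0.045,-0.003],[0,0,6.6]],[[0.028,0.09,-0.006],[0,0,13.2]],[[0.042,0.135,-0.009],[0,0,19.8]],[[0.056,0.18,-0.012],[0,0,26.4]],[[0.07,0.225,-0.015],[0,0,33]],[[0.084,0.27,-0.018],[0,0,39.6]],[[0.098,0.315,-0.021],[0,0,46.2]],[[0.112,0.36,-0.024],[0,0,52.8]]]' --fingers -0.5

```text
time: 2.2
tool_pos: [0.3503, -0.2162, 0.2074]
tool_rot: [0.001, 0.791, 0.612, 0.0]
contact_force: [0.9, 0.4, 0.1]
gripper_width: 0.75
```

drive_tool --series '[[[0.014,0.046,-0.005],[0,0,7.5]],[[0.028,0.092,-0.01],[0,0,15]],[[0.042,0.138,-0.02],[0,0,22.5]],[[0.056,0.184,-0.03],[0,0,30]],[[0.07,0.23,-0.04],[0,0,37.5]],[[0.085,0.276,-0.05],[0,0,45]],[[0.1,0.322,-0.06],[0,0,52.5]],[[0.114,0.367,-0.07],[0,0,60.2]]]'

```text
time: 3.0
tool_pos: [0.4645, 0.1515, 0.1373]
tool_rot: [0.001, 0.377, 0.926, 0.0]
contact_force: [1.1, -0.7, 0.1]
gripper_width: 0.753
```

drive_tool --series '[[[0.007,0.024,-0.03],[0,0,0]],[[0.014,0.048,-0.06],[0,0,0]],[[0.014,0.048,-0.065],[0,0,0]],[[0.014,0.048,-0.065],[0,0,0]]]'

```text
time: 3.4
tool_pos: [0.4769, 0.1971, 0.0709]
tool_rot: [-0.001, 0.379, 0.925, -0.001]
contact_force: [-0.4, -0.2, 0.3]
gripper_width: 0.755
```

Run:
```python
from h import *
s=state();print(s['time'],s['tool_pos'],s['tool_rot'])
f=grab_frame('top');crop('top',f,120,160,130,110,6,'c3.png')
f=grab_frame('scene');crop('scene',f,140,210,160,110,5,'c4.png')
```

```text
3.4 [0.4769473 0.1970813 0.0708642] [-0.00124894  0.37898532  0.92540115 -0.00112844]
```

View pics/c4.png

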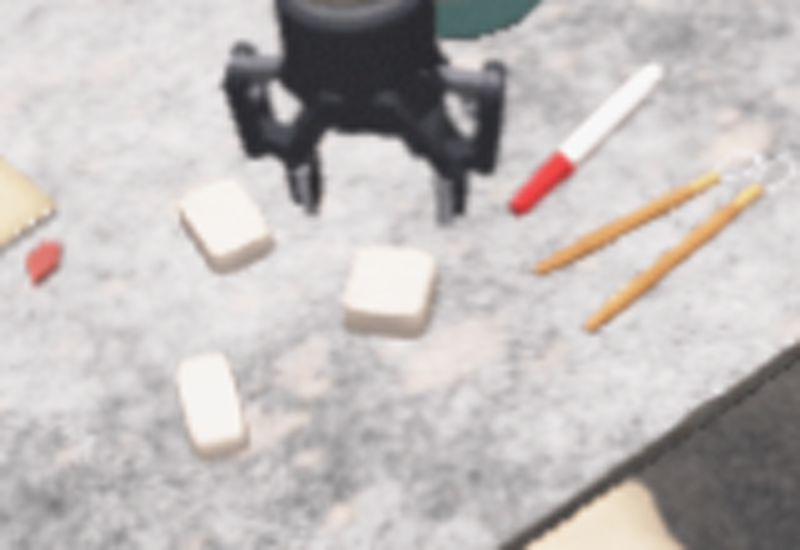

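View pics/c3.png

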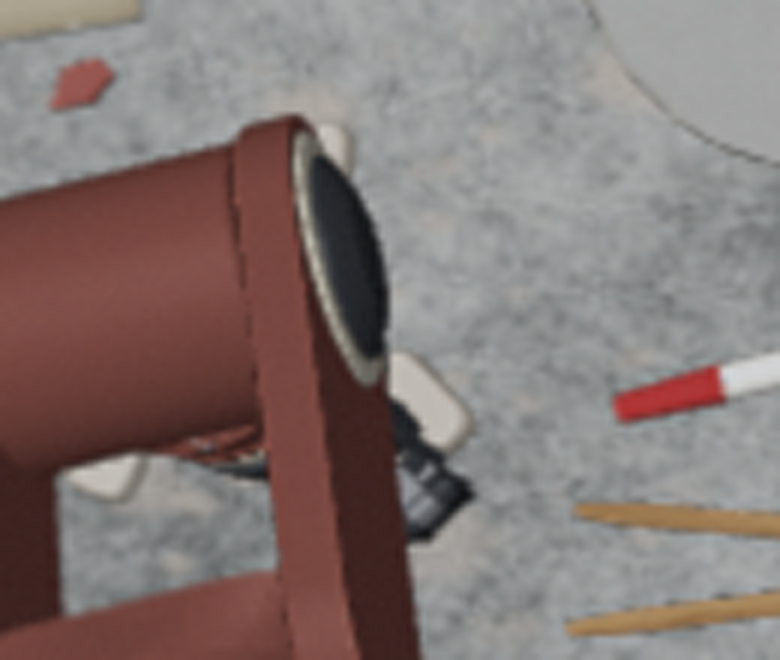

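Scene crop: the open fingers stand above and behind the square blank (390,290), parallel to its sides. Next I'll descend and squeeze once to centre it.

drive_tool --series '[[[0.0015,0.001,-0.03],[0,0,0]],[[0.0015,0.001,-0.055],[0,0,0]],[[0.0015,0.001,-0.061],[0,0,0]],[[0.0015,0.001,-0.061],[0,0,0]]]'

```text
time: 3.9
tool_pos: [0.4797, 0.1975, 0.0117]
tool_rot: [-0.0, 0.38, 0.925, -0.0]
contact_force: [-0.3, -1.0, 0.3]
gripper_width: 0.749
```

drive_tool --series '[[[0,0,0],[0,0,0]],[[0,0,0],[0,0,0]],[[0,0,0],[0,0,0]],[[0,0,0],[0,0,0]],[[0,0,0],[0,0,0]]]' --fingers 1

```text
time: 4.4
tool_pos: [0.4817, 0.1985, 0.014]
tool_rot: [0.002, 0.379, 0.925, 0.001]
contact_force: [-0.5, -0.5, 6.5]
gripper_width: 0.464
```

Run:
```python
from h import *
s=state();print(s['time'],s['tool_pos'],s['gripper_width'],s['contact_force'])
f=grab_frame('scene');crop('scene',f,170,230,100,70,8,'c5.png')
```

```text
4.4 [0.48165611 0.19849929 0.01400023] 0.4641489944374632 [-0.52383037 -0.48055573  6.50011838]
```

View pics/c5.png

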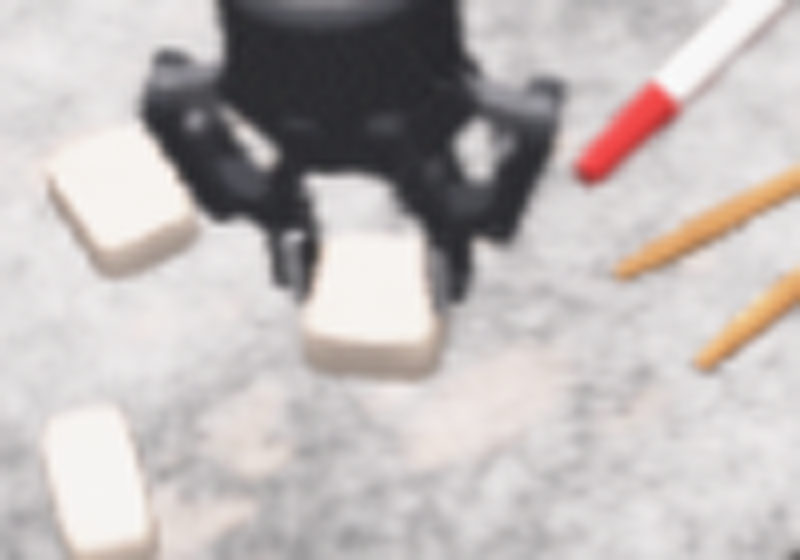

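drive_tool --series '[[[0,0,0],[0,0,0]],[[0,0,0],[0,0,0]],[[0,0,0.02],[0,0,0]],[[0,0,0.04],[0,0,-5]],[[0,0,0.04],[0,0,-13.5]],[[0,0,0.04],[0,0,-22]],[[0,0,0.04],[0,0,-30.5]],[[0,0,0.04],[0,0,-39]]]' --fingers -0.5

```text
time: 5.25
tool_pos: [0.4794, 0.1981, 0.0512]
tool_rot: [-0.0, 0.669, 0.743, -0.0]
contact_force: [-0.3, 0.1, 0.5]
gripper_width: 0.749
```

drive_tool --series '[[[0,0,0],[0,0,-8.5]],[[0,0,0],[0,0,-17]],[[0,0,0],[0,0,-25.5]],[[0,0,0],[0,0,-34]],[[0,0,0],[0,0,-42.5]],[[0,0,0],[0,0,-51]],[[0,0,0],[0,0,-51]]]'

```text
time: 5.95
tool_pos: [0.4794, 0.1981, 0.0512]
tool_rot: [-0.0, 0.923, 0.386, -0.0]
contact_force: [0.5, 0.7, -0.7]
gripper_width: 0.751
```

Run:
```python
from h import *
s=state();print(s['time'],s['tool_pos'],s['tool_rot'],s['gripper_width'],s['contact_force'])
f=grab_frame('scene');crop('scene',f,170,230,100,70,8,'c6.png')
for d in place_of('scene','square_blank')[:2]:print(d)
```

```text
5.95 [0.47936504 0.19812249 0.05115018] [-5.45197117e-05  9.22506971e-01  3.85980401e-01 -1.26928913e-04] 0.7514174446819197 [ 0.51128572  0.70987188 -0.68008677]
{'location': [0.4823, 0.1993, -0.0002], 'confidence': 0.63}
```

View pics/c6.png

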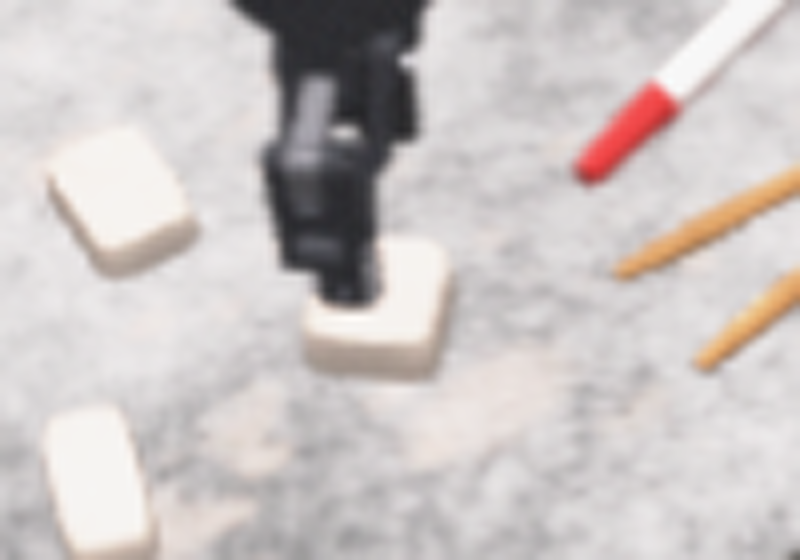

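drive_tool --series '[[[0,0,-0.025],[0,0,0]],[[0,0,-0.043],[0,0,0]],[[0,0,-0.043],[0,0,0]]]'

```text
time: 6.35
tool_pos: [0.477, 0.1975, 0.0055]
tool_rot: [-0.0, 0.922, 0.387, -0.003]
contact_force: [-1.1, -0.2, -1.8]
gripper_width: 0.756
```

drive_tool --series '[[[0,0,0],[0,0,0]],[[0,0,0],[0,0,0]],[[0,0,0],[0,0,0]],[[0,0,0],[0,0,0]],[[0,0,0],[0,0,0]],[[0,0,0],[0,0,0]]]' --fingers 1

```text
time: 6.95
tool_pos: [0.4806, 0.1984, 0.0095]
tool_rot: [0.0, 0.923, 0.386, 0.001]
contact_force: [-0.3, -0.4, 5.8]
gripper_width: 0.497
```

drive_tool --series '[[[0,0,0.015],[0,0,0]],[[0,0,0.05],[0,0,0]],[[0,0,0.09],[0,0,0]],[[0,-0.02,0.13],[0,0,-5]],[[0,-0.05,0.165],[0,0,-11]],[[0,-0.09,0.18],[0,0,-17]],[[0,-0.135,0.19],[0,0,-23]],[[0,-0.18,0.19],[0,0,-29]]]'

```text
time: 7.75
tool_pos: [0.4801, 0.0167, 0.2013]
tool_rot: [0.001, 0.99, 0.141, 0.002]
contact_force: [0.9, 0.0, -1.1]
gripper_width: 0.497
```

drive_tool --series '[[[0.003,-0.045,0],[0,0,-5]],[[0.008,-0.09,-0.005],[0,0,-10]],[[0.02,-0.13,-0.015],[0,0,-12.5]],[[0.04,-0.17,-0.03],[0,0,-12.5]],[[0.06,-0.205,-0.045],[0,0,-12.5]],[[0.075,-0.235,-0.065],[0,0,-12.5]],[[0.08,-0.25,-0.085],[0,0,-12.5]],[[0.08,-0.25,-0.085],[0,0,-12.5]]]'

```text
time: 8.55
tool_pos: [0.5576, -0.2326, 0.1099]
tool_rot: [-0.002, 0.999, 0.033, -0.003]
contact_force: [0.1, 0.5, -1.7]
gripper_width: 0.497
```

Run:
```python
from h import *
s=state();print(s['time'],s['tool_pos'],s['tool_rot'],s['gripper_width'],s['contact_force'])
f=grab_frame('top');crop('top',f,300,140,130,130,5,'c7.png')
f=grab_frame('scene');crop('scene',f,230,130,140,110,5,'c8.png')
```

```text
8.55 [ 0.55760933 -0.2326001   0.10988227] [-0.0015796   0.99945763  0.03276716 -0.00287342] 0.49692251977186963 [ 0.11802896  0.52227042 -1.68422735]
```

View pics/c7.png

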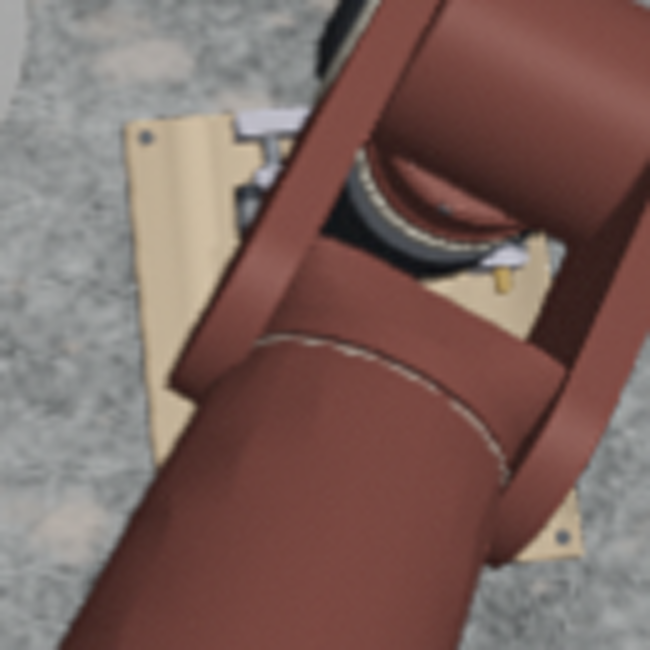

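View pics/c8.png

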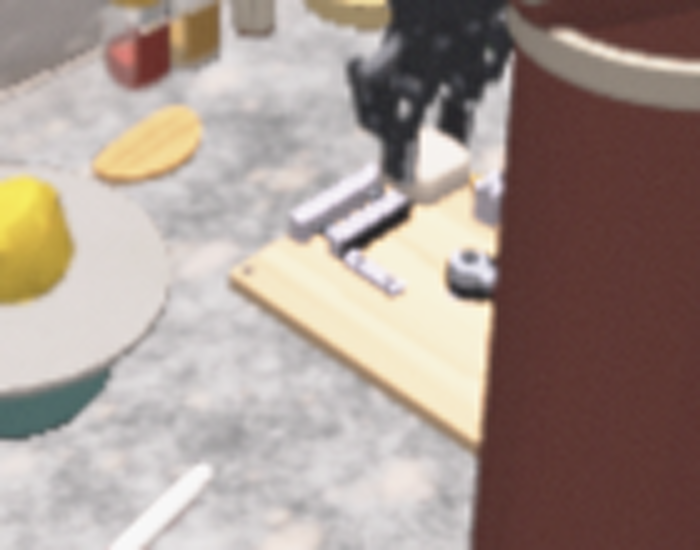

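drive_tool --series '[[[0.006,-0.004,-0.02],[0,0,0]],[[0.012,-0.008,-0.04],[0,0,0]],[[0.012,-0.008,-0.04],[0,0,0]],[[0.012,-0.008,-0.04],[0,0,0]]]'

```text
time: 9.05
tool_pos: [0.5717, -0.239, 0.0745]
tool_rot: [0.0, 0.999, 0.034, 0.0]
contact_force: [0.2, 0.1, -1.1]
gripper_width: 0.501
```

Run:
```python
from h import *
s=state();print(s['time'],s['tool_pos'],s['tool_rot'],s['gripper_width'],s['contact_force'])
p=(0.5325,-0.2469,.0684)
t=s['tool_pos'];print('tcp in board mm',B((0,0,-p[2]),(t-[p[0],p[1],0])*1000)*1000)
f=grab_frame('scene').copy();g=cv2.resize(f[140:210,270:340],None,fx=10,fy=10,interpolation=cv2.INTER_CUBIC)
def draw(P,col):
    q=(proj('scene',B(p,P))-[270,140]+.5)*10-.5
    cv2.polylines(g,[q.astype(int)],False,col,1)
draw([(67,41,20),(67,-29,20),(67,-29,39),(67,41,39),(67,41,20)],(255,0,0))
draw([(20,30,28),(66,30,28),(66,42,28),(20,42,28),(20,30,28)],(0,255,0))
draw([(115,100,20),(-115,100,20)],(0,0,255))
tb=B((0,0,-p[2]),(t-[p[0],p[1],0])*1000)[0]*1000
cx,cy=tb[0]+.9,tb[1];zf=tb[2]-9.5
draw([(cx-24,cy-24,zf),(cx-24,cy+24,zf),(cx+24,cy+24,zf),(cx+24,cy-24,zf),(cx-24,cy-24,zf)],(255,0,255))
zf+=20
draw([(cx-21.5,cy-21.5,zf),(cx-21.5,cy+21.5,zf),(cx+21.5,cy+21.5,zf),(cx+21.5,cy-21.5,zf),(cx-21.5,cy-21.5,zf)],(255,0,255))
cv2.imwrite('pics/c9.png',cv2.resize(g,(700,700))[...,::-1][:600])
```

```text
9.05 [ 0.57169479 -0.23904062  0.07449468] [5.98187411e-05 9.99406332e-01 3.44517705e-02 2.37579492e-04] 0.5014868297908534 [ 0.23370239  0.11785316 -1.0717231 ]
tcp in board mm [[39.64030523  5.16216887 74.49467844]]
```

View pics/c9.png

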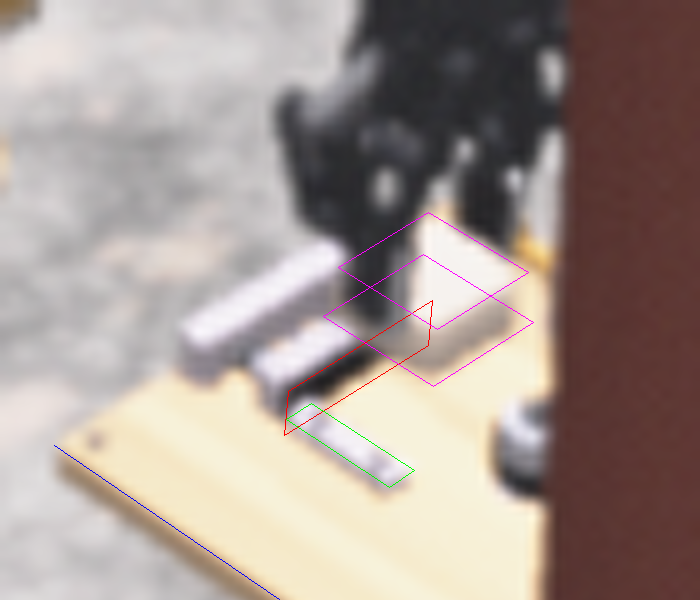

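drive_tool --series '[[[0.001,-0.003,-0.01],[0,0,0]],[[0.0015,-0.003,-0.02],[0,0,0]],[[0.0015,-0.003,-0.03],[0,0,0]],[[0.0015,-0.003,-0.04],[0,0,0]],[[0.0015,-0.003,-0.04],[0,0,0]]]'

```text
time: 9.6
tool_pos: [0.5714, -0.2419, 0.0305]
tool_rot: [-0.001, 0.999, 0.034, -0.002]
contact_force: [-0.6, 0.4, -1.4]
gripper_width: 0.499
```

drive_tool --series '[[[0,0,0],[0,0,0]],[[0,0,0],[0,0,0]],[[0,0,-0.002],[0,0,0]],[[0,0,-0.002],[0,0,0]]]'

```text
time: 10.0
tool_pos: [0.5732, -0.2429, 0.0315]
tool_rot: [0.0, 0.999, 0.034, 0.0]
contact_force: [0.5, 0.9, -1.4]
gripper_width: 0.502
```

Run:
```python
from h import *
s=state();print(s['time'],s['tool_pos'],s['tool_rot'],s['gripper_width'],s['contact_force'],s['ft_torque'])
f=grab_frame('scene').copy();crop('scene',f,270,140,70,60,10,'d1.png')
```

```text
10.0 [ 0.57320091 -0.24293475  0.0314998 ] [1.01070921e-04 9.99423401e-01 3.39533786e-02 1.51174205e-04] 0.5016894126104481 [ 0.49594447  0.88336951 -1.37124972] [0.02901653 0.00353341 0.02542882]
```

View pics/d1.png

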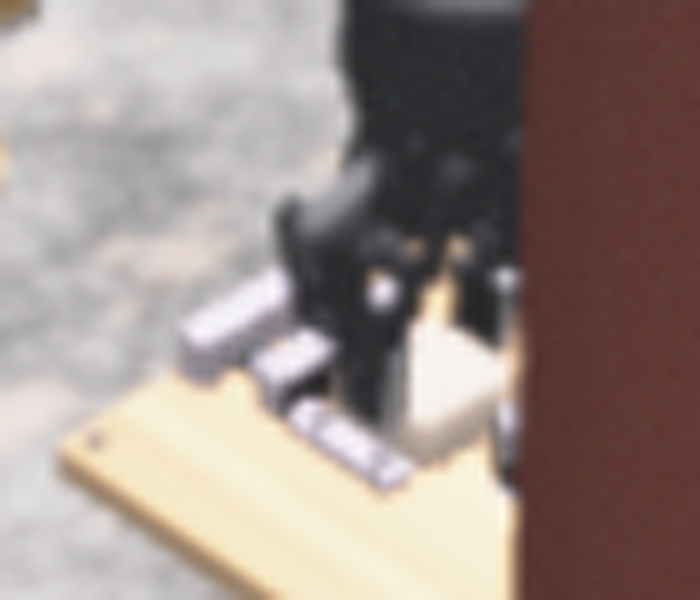

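The blank is in the gap between the jaw and the cam, a few mm short of the fence, with its front foot corner at (415,460). Now I'll lower it to contact.

drive_tool --series '[[[0,0,-0.001],[0,0,0]],[[0,0,-0.002],[0,0,0]],[[0,0,-0.0025],[0,0,0]],[[0,0,-0.0025],[0,0,0]]]'

```text
time: 10.45
tool_pos: [0.5732, -0.2429, 0.0295]
tool_rot: [0.0, 0.999, 0.034, 0.0]
contact_force: [-1.6, 0.4, 4.8]
gripper_width: 0.501
```

drive_tool --series '[[[0,0.001,0.0005],[0,0,0]],[[0,0.002,0.0005],[0,0,0]],[[0,0.003,0.0005],[0,0,0]],[[0,0.003,0.0005],[0,0,0]]]'

```text
time: 10.85
tool_pos: [0.5734, -0.2405, 0.0296]
tool_rot: [0.001, 0.999, 0.034, 0.0]
contact_force: [0.8, -3.8, 0.5]
gripper_width: 0.501
```

drive_tool --series '[[[0,0.0005,0],[0,0,0]],[[0,0.001,0],[0,0,0]],[[0,0.001,0],[0,0,0]]]'

```text
time: 11.15
tool_pos: [0.5734, -0.2404, 0.0296]
tool_rot: [0.002, 0.999, 0.034, 0.001]
contact_force: [0.4, -6.4, -0.2]
gripper_width: 0.5
```

Run:
```python
from h import *
f=grab_frame('scene').copy();crop('scene',f,285,150,45,40,15,'d2.png')
```

View pics/d2.png

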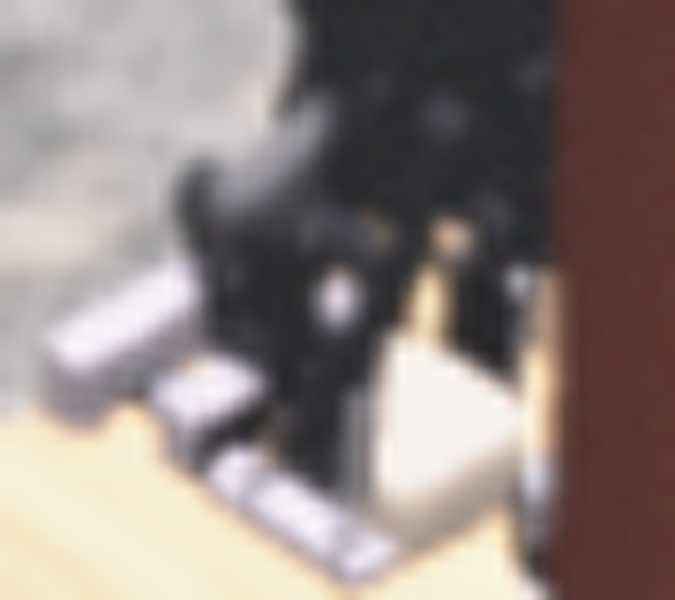

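drive_tool --series '[[[0.0005,-0.0008,0],[0,0,0]],[[0.001,-0.0008,0],[0,0,0]],[[0.0015,-0.0008,0],[0,0,0]],[[0.0015,-0.0008,0],[0,0,0]]]'

```text
time: 11.6
tool_pos: [0.5737, -0.2405, 0.0295]
tool_rot: [0.001, 0.999, 0.034, -0.001]
contact_force: [-3.5, -4.6, 4.1]
gripper_width: 0.498
```

drive_tool --series '[[[0.0005,0,0],[0,0,0]],[[0.001,0,0],[0,0,0]],[[0.001,0,0],[0,0,0]]]'

```text
time: 11.9
tool_pos: [0.5747, -0.2404, 0.0295]
tool_rot: [0.001, 0.999, 0.034, -0.001]
contact_force: [-4.2, -4.4, 4.1]
gripper_width: 0.495
```

drive_tool --series '[[[0.0005,-0.0005,0.0003],[0,0,0]],[[0.001,-0.0005,0.0003],[0,0,0]],[[0.001,-0.0005,0.0003],[0,0,0]]]'

```text
time: 12.2
tool_pos: [0.5756, -0.2404, 0.0295]
tool_rot: [0.0, 0.999, 0.034, -0.001]
contact_force: [-5.0, -4.2, 4.0]
gripper_width: 0.5
```

drive_tool --series '[[[0.0005,0,0],[0,0,0]],[[0.001,0,0],[0,0,0]],[[0.001,0,0],[0,0,0]]]'

```text
time: 12.5
tool_pos: [0.5758, -0.2404, 0.0295]
tool_rot: [-0.0, 0.999, 0.034, -0.002]
contact_force: [-8.3, -3.5, 6.2]
gripper_width: 0.494
```

drive_tool --series '[[[-0.001,-0.0004,0.0002],[0,0,0]],[[-0.0012,-0.0004,0.0002],[0,0,0]],[[-0.0012,-0.0004,0.0002],[0,0,0]]]'

```text
time: 12.8
tool_pos: [0.5757, -0.2404, 0.0295]
tool_rot: [-0.0, 0.999, 0.034, -0.001]
contact_force: [-3.9, -2.3, 3.1]
gripper_width: 0.496
```

drive_tool --series '[[[0,0,0],[0,0,0]],[[0,0,0],[0,0,0]],[[0,0,0.0],[0,0,0]],[[0,0,0.01],[0,0,0]],[[0,0,0.03],[0,0,0]],[[0,0,0.06],[0,0,0]]]' --fingers -0.5

```text
time: 13.4
tool_pos: [0.5752, -0.2396, 0.0889]
tool_rot: [-0.001, 0.999, 0.034, -0.002]
contact_force: [0.2, 0.1, -0.2]
gripper_width: 0.748
```

drive_tool --series '[[[0,0,0.025],[0,0,0]],[[-0.04,-0.006,0.025],[0,0,1]],[[-0.08,-0.013,0.025],[0,0,2]],[[-0.12,-0.02,0.025],[0,0,3.3]],[[-0.14,-0.0225,0.025],[0,0,3.3]],[[-0.14,-0.0225,0.025],[0,0,3.3]],[[-0.14,-0.0225,0.025],[0,0,3.3]]]'

```text
time: 14.1
tool_pos: [0.437, -0.2633, 0.1157]
tool_rot: [0.0, 0.998, 0.062, 0.001]
contact_force: [1.3, -0.3, 0.3]
gripper_width: 0.751
```

Run:
```python
from h import *
s=state();print(s['time'],s['tool_pos'],s['tool_rot'],s['gripper_width'],s['contact_force'])
f=grab_frame('scene').copy();crop('scene',f,270,140,80,60,10,'d3.png')
f=grab_frame('top').copy();crop('top',f,310,150,120,120,5,'d4.png')
```

```text
14.1 [ 0.43698122 -0.26328756  0.11573841] [4.41930494e-04 9.98051314e-01 6.23896048e-02 9.56836532e-04] 0.7506869735970548 [ 1.33390999 -0.28826098  0.27772945]
```

View pics/d3.png

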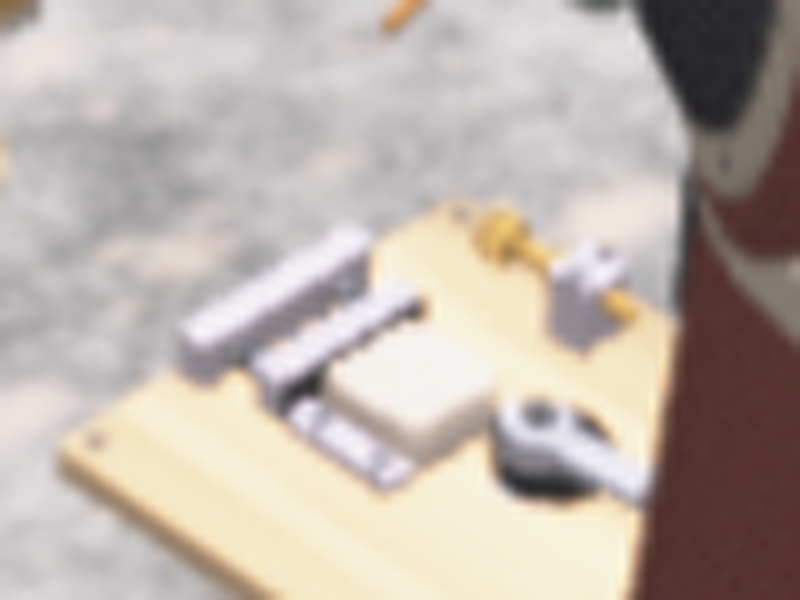

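View pics/d4.png

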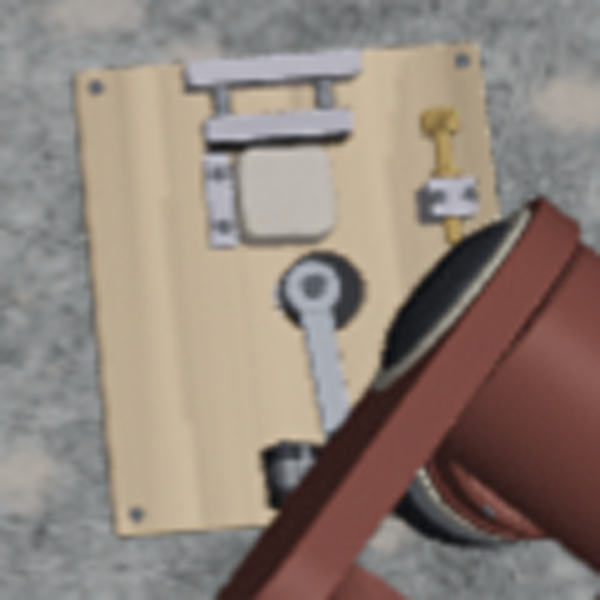

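The blank sits square against the jaw and fence (d4: blank at about (287,193), touching the fence at 238 and the jaw at 147). The screw tip is at (455,243), about board x 12. Next comes the knob.

drive_tool --series '[[[0,0,-0.02],[0,0,0]],[[0,0,-0.04],[0,0,0]],[[0,0,-0.04],[0,0,0]],[[0,0,-0.04],[0,0,0]]]'

```text
time: 14.6
tool_pos: [0.4369, -0.2628, 0.0748]
tool_rot: [-0.0, 0.998, 0.063, -0.0]
contact_force: [-0.1, 0.7, 0.2]
gripper_width: 0.751
```

drive_tool --series '[[[-0.0015,0.0005,-0.012],[0,0,0]],[[-0.0015,0.0005,-0.021],[0,0,0]],[[-0.0015,0.0005,-0.021],[0,0,0]]]'

```text
time: 14.9
tool_pos: [0.434, -0.2618, 0.0522]
tool_rot: [-0.001, 0.998, 0.063, -0.001]
contact_force: [-0.2, -0.2, -0.9]
gripper_width: 0.752
```

drive_tool --series '[[[0,0,0],[0,0,0]],[[0,0,0],[0,0,0]],[[0,0,0],[0,0,0]],[[0,0,0],[0,0,0]],[[0,0,0],[0,0,0]],[[0,0,0],[0,0,0]],[[0,0,0],[0,0,0]]]' --fingers 1

```text
time: 15.6
tool_pos: [0.4351, -0.2631, 0.0545]
tool_rot: [0.001, 0.998, 0.063, 0.0]
contact_force: [-2.0, -1.3, 4.5]
gripper_width: 0.191
```

Run:
```python
import numpy as np
pv=np.array([.5291,-.2495])
def k(p):return pv-.095*np.array([np.cos(p),np.sin(p)])
p0=.1437
for d in np.arange(0,1.76,.0436): print(round(d,4),'deg',round(np.degrees(d),1),(k(p0+d)-k(p0)).round(4))
```

```text
0.0 deg 0.0 [0. 0.]
0.0436 deg 2.5 [ 0.0007 -0.0041]
0.0872 deg 5.0 [ 0.0015 -0.0081]
0.1308 deg 7.5 [ 0.0026 -0.0121]
0.1744 deg 10.0 [ 0.0038 -0.0161]
0.218 deg 12.5 [ 0.0052 -0.02  ]
0.2616 deg 15.0 [ 0.0067 -0.0239]
0.3052 deg 17.5 [ 0.0084 -0.0276]
0.3488 deg 20.0 [ 0.0103 -0.0313]
0.3924 deg 22.5 [ 0.0123 -0.0349]
0.436 deg 25.0 [ 0.0145 -0.0384]
0.4796 deg 27.5 [ 0.0169 -0.0418]
0.5232 deg 30.0 [ 0.0194 -0.0452]
0.5668 deg 32.5 [ 0.022  -0.0484]
0.6104 deg 35.0 [ 0.0248 -0.0514]
0.654 deg 37.5 [ 0.0277 -0.0544]
0.6976 deg 40.0 [ 0.0307 -0.0572]
0.7412 deg 42.5 [ 0.0339 -0.0599]
0.7848 deg 45.0 [ 0.0371 -0.0625]
0.8284 deg 47.5 [ 0.0405 -0.0649]
0.872 deg 50.0 [ 0.044  -0.0671]
0.9156 deg 52.5 [ 0.0475 -0.0692]
0.9592 deg 55.0 [ 0.0512 -0.0712]
1.0028 deg 57.5 [ 0.0549 -0.073 ]
1.0464 deg 60.0 [ 0.0587 -0.0746]
1.09 deg 62.5 [ 0.0626 -0.076 ]
1.1336 deg 65.0 [ 0.0665 -0.0773]
1.1772 deg 67.4 [ 0.0705 -0.0784]
1.2208 deg 69.9 [ 0.0746 -0.0794]
1.2644 deg 72.4 [ 0.0786 -0.0801]
1.308 deg 74.9 [ 0.0827 -0.0807]
1.3516 deg 77.4 [ 0.0869 -0.0811]
1.3952 deg 79.9 [ 0.091  -0.0813]
1.4388 deg 82.4 [ 0.0951 -0.0814]
1.4824 deg 84.9 [ 0.0993 -0.0813]
1.526 deg 87.4 [ 0.1034 -0.0809]
1.5696 deg 89.9 [ 0.1075 -0.0804]
1.6132 deg 92.4 [ 0.1116 -0.0798]
1.6568 deg 94.9 [ 0.1157 -0.0789]
1.7004 deg 97.4 [ 0.1197 -0.0779]
1.744 deg 99.9 [ 0.1236 -0.0767]
```

drive_tool --series '[[[0.0015,-0.008,0],[0,0,5]],[[0.0038,-0.016,0],[0,0,10]],[[0.0067,-0.024,0],[0,0,15]],[[0.0103,-0.0313,0],[0,0,20]],[[0.0145,-0.0384,0],[0,0,25]],[[0.0194,-0.0452,0],[0,0,30]],[[0.0248,-0.0514,0],[0,0,35]],[[0.0248,-0.0514,0],[0,0,35]]]'

```text
time: 16.4
tool_pos: [0.4604, -0.3151, 0.0545]
tool_rot: [0.001, 0.933, 0.36, 0.0]
contact_force: [-0.6, -2.2, 5.2]
gripper_width: 0.199
```

drive_tool --series '[[[0.0029,-0.003,0],[0,0,2.5]],[[0.0059,-0.0058,0],[0,0,5]],[[0.0091,-0.0085,0],[0,0,7.5]],[[0.0123,-0.0111,0],[0,0,10]],[[0.0157,-0.0135,0],[0,0,12.5]],[[0.0192,-0.0157,0],[0,0,15]],[[0.0227,-0.0178,0],[0,0,17.5]],[[0.0264,-0.0198,0],[0,0,20]]]'

```text
time: 17.2
tool_pos: [0.4856, -0.334, 0.0545]
tool_rot: [-0.0, 0.856, 0.517, -0.001]
contact_force: [-6.3, 0.5, 8.7]
gripper_width: 0.197
```

drive_tool --series '[[[0.0037,-0.0018,0],[0,0,2.5]],[[0.0075,-0.0034,0],[0,0,5]],[[0.0114,-0.0048,0],[0,0,7.5]],[[0.0153,-0.0061,0],[0,0,10]],[[0.0193,-0.0072,0],[0,0,12.5]],[[0.0193,-0.0072,0],[0,0,12.5]]]'

```text
time: 17.8
tool_pos: [0.505, -0.3414, 0.0545]
tool_rot: [-0.0, 0.795, 0.606, -0.001]
contact_force: [-4.9, -1.2, 7.1]
gripper_width: 0.202
```

drive_tool --series '[[[0.002,-0.0005,0],[0,0,1.2]],[[0.0041,-0.001,0],[0,0,2.5]],[[0.0061,-0.0014,0],[0,0,3.7]],[[0.0081,-0.0017,0],[0,0,5]],[[0.0101,-0.002,0],[0,0,6.2]],[[0.0122,-0.0023,0],[0,0,7.5]],[[0.0122,-0.0023,0],[0,0,7.5]]]'

```text
time: 18.5
tool_pos: [0.5168, -0.3437, 0.0545]
tool_rot: [-0.0, 0.754, 0.657, -0.001]
contact_force: [-5.9, -1.5, 8.7]
gripper_width: 0.198
```

Run:
```python
from h import *
s=state();print(s['time'],s['tool_pos'],s['tool_rot'],s['gripper_width'],s['contact_force'])
f=grab_frame('scene').copy();crop('scene',f,270,140,80,60,10,'e1.png')
f=grab_frame('top').copy();crop('top',f,310,150,120,120,5,'e2.png')
```

```text
18.5 [ 0.51684129 -0.3437081   0.05450406] [-3.37044096e-04  7.53978454e-01  6.56898453e-01 -8.93895308e-04] 0.19846151449532615 [-5.85693584 -1.50036791  8.69320632]
```

View pics/e1.png

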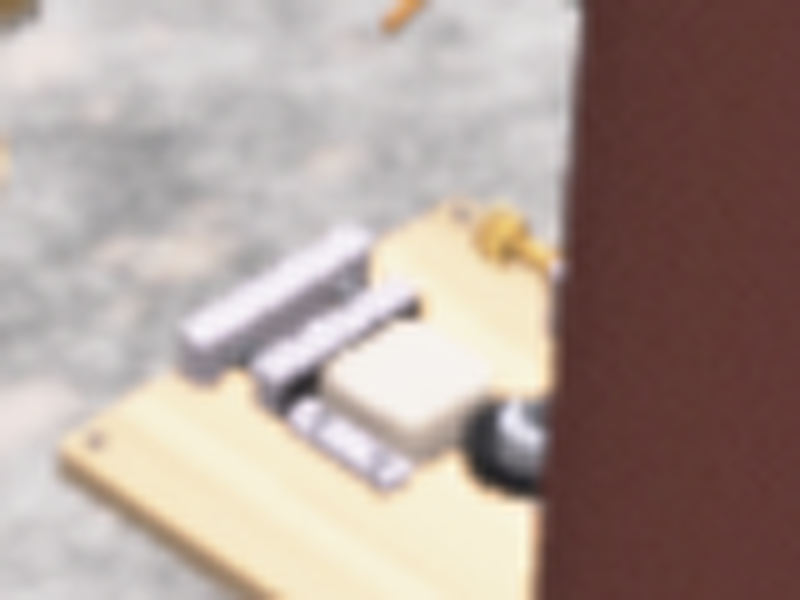

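View pics/e2.png

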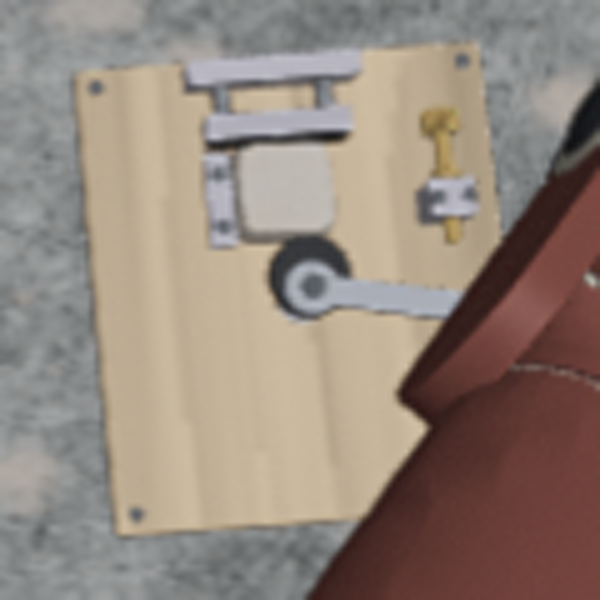

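The blank is still square at its place, the cam touches it, and the lever bar (455,295) is about 20 mm short of the screw tip (455,243). I'll continue.

drive_tool --series '[[[0.0021,-0.0002,0],[0,0,1.2]],[[0.0042,-0.0004,0],[0,0,2.5]],[[0.0063,-0.0005,0],[0,0,3.7]],[[0.0083,-0.0006,0],[0,0,5]],[[0.0104,-0.0007,0],[0,0,6.2]],[[0.0124,-0.0007,0],[0,0,7.5]],[[0.0145,-0.0007,0],[0,0,8.7]],[[0.0145,-0.0007,0],[0,0,8.7]]]'

```text
time: 19.4
tool_pos: [0.532, -0.3444, 0.0545]
tool_rot: [0.0, 0.702, 0.712, -0.0]
contact_force: [-3.4, -1.2, 5.9]
gripper_width: 0.198
```

drive_tool --series '[[[0.001,0,0],[0,0,0.6]],[[0.002,0.0001,0],[0,0,1.2]],[[0.003,0.0002,0],[0,0,1.8]],[[0.004,0.0003,0],[0,0,2.4]],[[0.005,0.0004,0],[0,0,3]],[[0.006,0.0005,0],[0,0,3.6]],[[0.006,0.0005,0],[0,0,3.6]]]'

```text
time: 20.1
tool_pos: [0.5378, -0.344, 0.0545]
tool_rot: [0.0, 0.679, 0.734, -0.001]
contact_force: [-3.9, -1.8, 5.7]
gripper_width: 0.2
```

drive_tool --series '[[[0.001,0.0001,0],[0,0,0.6]],[[0.002,0.0002,0],[0,0,1.2]],[[0.003,0.0003,0],[0,0,1.8]],[[0.004,0.0005,0],[0,0,2.4]],[[0.004,0.0005,0],[0,0,2.4]]]'

```text
time: 20.6
tool_pos: [0.5415, -0.3436, 0.0545]
tool_rot: [-0.0, 0.664, 0.748, -0.001]
contact_force: [-4.7, -2.4, 6.7]
gripper_width: 0.198
```

Run:
```python
from h import *
s=state();print(s['time'],s['tool_pos'],s['tool_rot'],s['gripper_width'],s['contact_force'])
f=grab_frame('top').copy();crop('top',f,350,170,80,60,10,'e3.png')
```

```text
20.6 [ 0.54150101 -0.34358167  0.05453768] [-4.77521010e-05  6.63729494e-01  7.47972243e-01 -8.24078029e-04] 0.19796479015432084 [-4.66182339 -2.44873126  6.69642514]
```

View pics/e3.png

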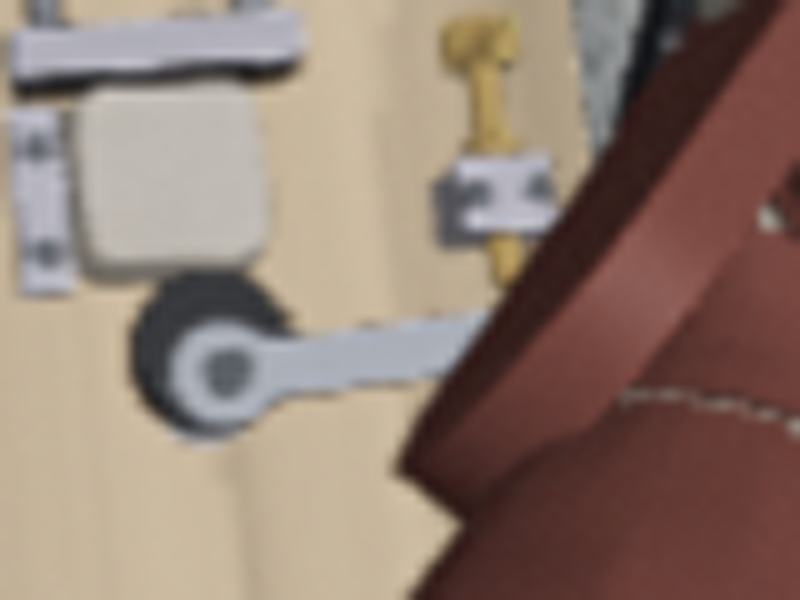

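The bar edge (490,310) is about 4 mm short of the screw tip (505,285). I'll go on in small steps and watch the force.

drive_tool --series '[[[0.001,0.0001,0],[0,0,0.6]],[[0.002,0.0003,0],[0,0,1.2]],[[0.003,0.0005,0],[0,0,1.8]],[[0.003,0.0005,0],[0,0,1.8]]]'

```text
time: 21.05
tool_pos: [0.5438, -0.3433, 0.0545]
tool_rot: [-0.001, 0.652, 0.758, -0.001]
contact_force: [-7.2, -1.9, 8.0]
gripper_width: 0.198
```

drive_tool --series '[[[0.0005,0.0001,0],[0,0,0.3]],[[0.001,0.0002,0],[0,0,0.6]],[[0.0015,0.0003,0],[0,0,0.9]],[[0.0015,0.0003,0],[0,0,0.9]]]'

```text
time: 21.45
tool_pos: [0.5459, -0.3428, 0.0545]
tool_rot: [-0.0, 0.646, 0.763, -0.001]
contact_force: [-4.5, -1.7, 5.9]
gripper_width: 0.197
```

drive_tool --series '[[[0.0005,0.0001,0],[0,0,0.3]],[[0.001,0.0002,0],[0,0,0.6]],[[0.001,0.0002,0],[0,0,0.6]]]'

```text
time: 21.75
tool_pos: [0.5469, -0.3427, 0.0545]
tool_rot: [-0.0, 0.642, 0.767, -0.001]
contact_force: [-4.0, -2.8, 6.4]
gripper_width: 0.202
```

drive_tool --series '[[[0.0005,0.0001,0],[0,0,0.3]],[[0.001,0.0002,0],[0,0,0.6]],[[0.001,0.0002,0],[0,0,0.6]]]'

```text
time: 22.05
tool_pos: [0.5478, -0.3425, 0.0545]
tool_rot: [-0.0, 0.638, 0.77, -0.001]
contact_force: [-5.6, -2.4, 6.6]
gripper_width: 0.2
```

drive_tool --series '[[[0.0005,0.0001,0],[0,0,0.3]],[[0.001,0.0002,0],[0,0,0.6]],[[0.001,0.0002,0],[0,0,0.6]]]'

```text
time: 22.35
tool_pos: [0.5483, -0.3424, 0.0545]
tool_rot: [-0.001, 0.634, 0.773, -0.001]
contact_force: [-7.9, -3.0, 7.8]
gripper_width: 0.195
```

drive_tool --series '[[[0.0005,0.0001,0],[0,0,0]],[[0.001,0.0002,0],[0,0,0]],[[0.001,0.0002,0],[0,0,0]]]'

```text
time: 22.65
tool_pos: [0.5485, -0.3424, 0.0544]
tool_rot: [-0.001, 0.634, 0.773, -0.002]
contact_force: [-9.5, -2.8, 9.6]
gripper_width: 0.197
```

drive_tool --series '[[[0.0005,0.0001,0],[0,0,0]],[[0.001,0.0002,0],[0,0,0]],[[0.001,0.0002,0],[0,0,0]]]'

```text
time: 22.95
tool_pos: [0.5487, -0.3424, 0.0544]
tool_rot: [-0.002, 0.634, 0.773, -0.003]
contact_force: [-12.1, -3.0, 10.4]
gripper_width: 0.197
```

drive_tool --series '[[[0.0005,0.0001,0],[0,0,0]],[[0.0005,0.0001,0],[0,0,0]],[[0.0005,0.0001,0],[0,0,0]]]'

```text
time: 23.25
tool_pos: [0.5488, -0.3423, 0.0544]
tool_rot: [-0.003, 0.634, 0.773, -0.003]
contact_force: [-15.4, -3.0, 12.4]
gripper_width: 0.199
```

drive_tool --series '[[[0,0,0],[0,0,0]],[[0,0,0],[0,0,0]],[[0,0,0],[0,0,0]]]'

```text
time: 23.55
tool_pos: [0.5488, -0.3423, 0.0544]
tool_rot: [-0.003, 0.634, 0.773, -0.003]
contact_force: [-14.5, -2.7, 11.3]
gripper_width: 0.199
```

Run:
```python
from h import *
s=state();print(s['time'],s['tool_pos'],s['contact_force'],s['ft_torque'])
f=grab_frame('top').copy();crop('top',f,350,170,80,60,10,'e4.png')
```

```text
23.55 [ 0.54876833 -0.3423415   0.05440317] [-14.53084437  -2.72235965  11.32756042] [-0.46016476  2.1345922  -0.01258213]
```

View pics/e4.png

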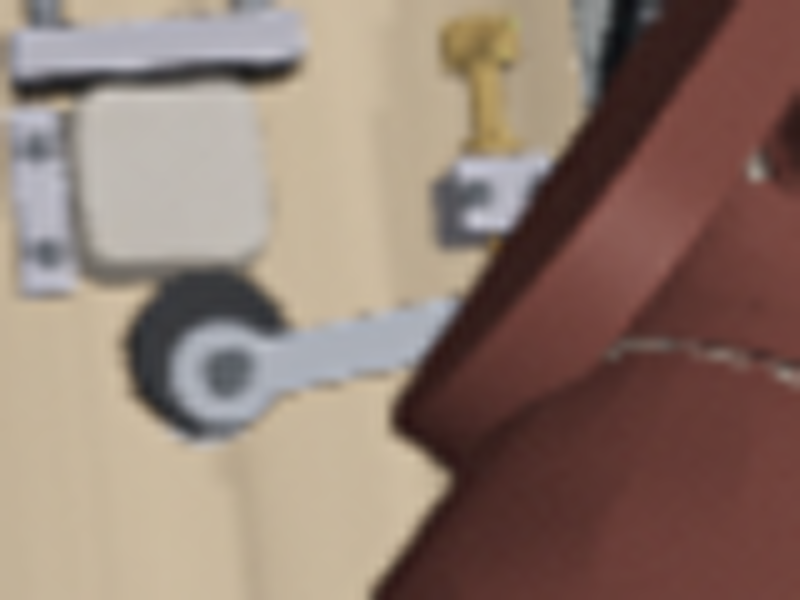

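drive_tool --series '[[[0.0004,0.0001,0],[0,0,0]],[[0.0004,0.0001,0],[0,0,0]],[[0.0004,0.0001,0],[0,0,0]]]'

```text
time: 23.9
tool_pos: [0.5488, -0.3423, 0.0544]
tool_rot: [-0.003, 0.634, 0.773, -0.003]
contact_force: [-15.1, -3.4, 11.8]
gripper_width: 0.199
```

drive_tool --series '[[[0.0003,0.0001,0],[0,0,0]],[[0.0003,0.0001,0],[0,0,0]],[[0.0003,0.0001,0],[0,0,0]],[[0.0003,0.0001,0],[0,0,0]]]'

```text
time: 24.3
tool_pos: [0.5489, -0.3423, 0.0544]
tool_rot: [-0.003, 0.634, 0.773, -0.003]
contact_force: [-16.8, -3.9, 11.7]
gripper_width: 0.201
```

drive_tool --series '[[[-0.001,-0.0002,0],[0,0,0]],[[-0.002,-0.0004,0],[0,0,0]],[[-0.002,-0.0004,0],[0,0,0]],[[-0.002,-0.0004,0],[0,0,0]]]'

```text
time: 24.7
tool_pos: [0.5488, -0.3423, 0.0544]
tool_rot: [-0.001, 0.634, 0.773, -0.002]
contact_force: [-9.1, -3.1, 8.5]
gripper_width: 0.196
```

drive_tool --series '[[[-0.001,-0.0002,0],[0,0,0]],[[-0.0016,-0.0003,0],[0,0,0]],[[-0.0016,-0.0003,0],[0,0,0]]]'

```text
time: 25.0
tool_pos: [0.5485, -0.3424, 0.0545]
tool_rot: [0.0, 0.634, 0.773, -0.001]
contact_force: [-4.9, -2.8, 6.1]
gripper_width: 0.196
```

drive_tool --series '[[[0,0,0],[0,0,0]],[[0,0,0],[0,0,0]],[[0,0,0],[0,0,0]],[[0,0,0],[0,0,0]],[[0,0,0.015],[0,0,0]],[[0,0,0.045],[0,0,0]],[[0,0,0.09],[0,0,0]],[[0,0,0.12],[0,0,0]]]' --fingers -0.2

```text
time: 25.8
tool_pos: [0.5502, -0.3422, 0.1783]
tool_rot: [0.002, 0.633, 0.774, 0.0]
contact_force: [0.7, -1.2, 0.4]
gripper_width: 0.601
```

drive_tool --series '[[[-0.03,0,0.03],[0,0,0]],[[-0.07,0,0.05],[0,0,0]],[[-0.11,0,0.07],[0,0,0]],[[-0.14,-0.02,0.09],[0,0,0]],[[-0.16,-0.06,0.1],[0,0,0]],[[-0.16,-0.1,0.1],[0,0,0]],[[-0.16,-0.1,0.1],[0,0,0]]]'

```text
time: 26.5
tool_pos: [0.3881, -0.4451, 0.2753]
tool_rot: [0.001, 0.635, 0.772, -0.001]
contact_force: [-0.0, 0.5, -1.0]
gripper_width: 0.6
```

Run:
```python
from h import *
s=state();print(s['time'],s['tool_pos'],s['contact_force'],s['gripper_width'])
f=grab_frame('top').copy();crop('top',f,320,150,100,80,8,'f1.png');cv2.imwrite('pics/f1full.png',f[...,::-1])
f=grab_frame('scene').copy();crop('scene',f,270,140,80,60,10,'f2.png')
```

```text
26.5 [ 0.38807612 -0.44510671  0.27532038] [-0.04466246  0.48247167 -1.01268966] 0.5996532160830035
```

View pics/f1.png

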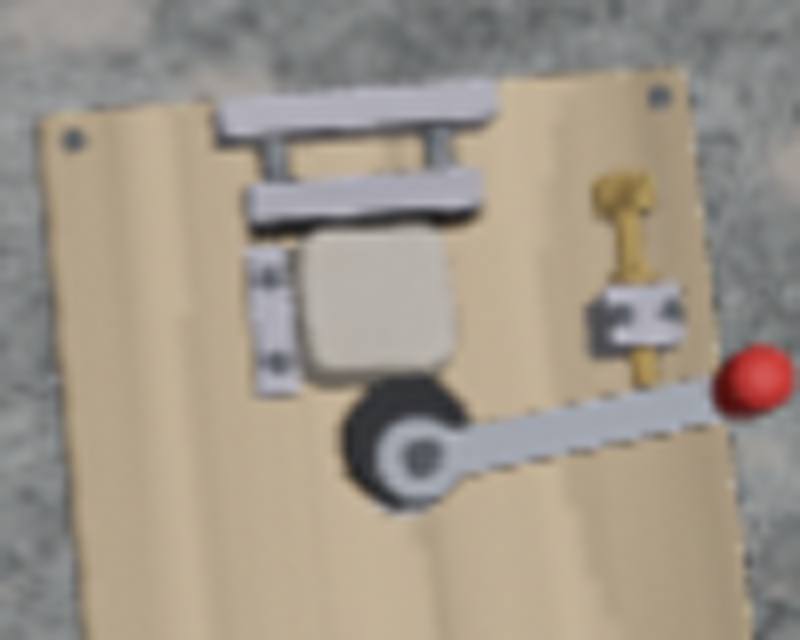

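View pics/f2.png

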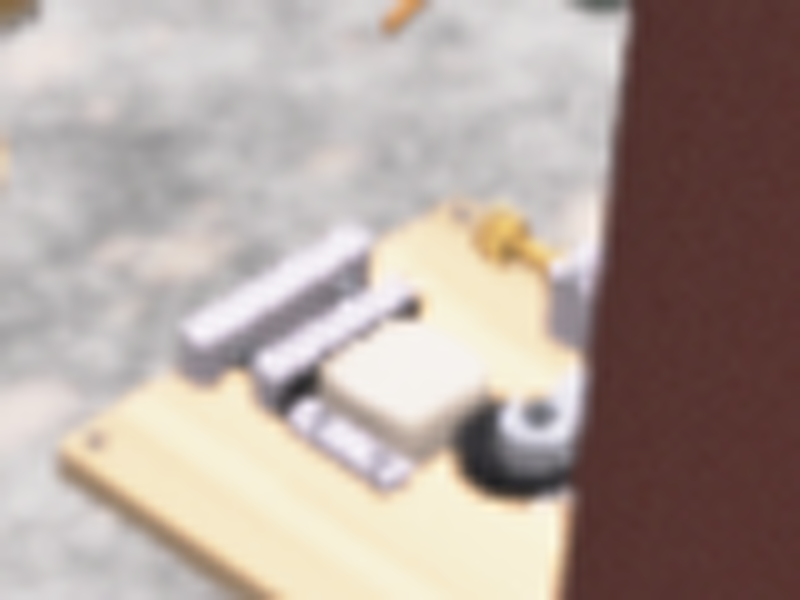

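View pics/f1full.png

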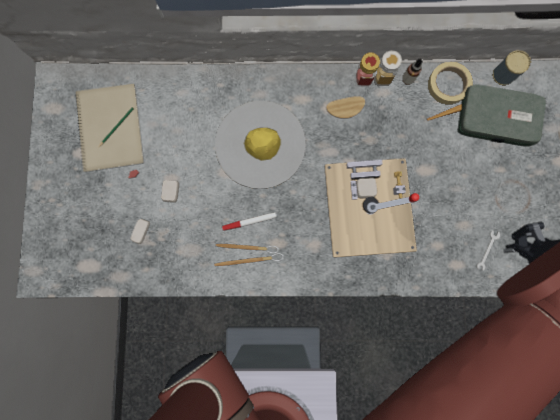

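The bar meets the screw tip at (650,388), the blank is square between the jaw, fence and cam, and the other things haven't moved. I'm handing the job in.

```bash
python3 -c "
from plant import *
print(job_done())"
```

```text
the job is handed in; nothing more can be done
None
```

The square blank is clamped in the nest and the lever is home against the brass stop screw. I handed the job in at about 26.6 s; it reported no verdict.

- **Blank:** I centred it with two squeezes and laid it in the gap. I slid it by touch against the fence (about 6 N) and then the jaw (about 8 N), and let go. Pictures before and after clamping show it flat and square against both.
- **Lever:** I pinched the knob and swung it about 1.65 rad, against roughly 4 to 8 N from the cam. It stopped where the pictures put the screw tip. I held it there with about 15 to 17 N along its swing (the last reading was 17.2 N), then eased off and let go.
- **Last checks:** The final top picture shows the bar touching the screw tip and the cam on the blank. The bystanders are where they were and the gripper is clear.
- **Disagreement:** My first fit of the board from the pictures was about 1.5 mm off in x and 2.3 mm off in y from where the blank met the jaw and fence. I used the touched positions.
- **Not measured:** I had no direct reading of the force on the screw or of the cam's force on the blank. I judged both from the push at the knob and the pictures.

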